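Index a photometer's tube carousel to the next sample

TASK

The photometer's light hood is shut over the reference cell. Flip the hood back, turn the tube carousel click by click until the tube with the wide cap has clicked in at the reading head, and shut the hood fully over it. Turn the carousel by its knob: the tubes are glass, so keep the fingers off them, leave them standing in their sleeves, and do not shift the things that lie around the instrument.

Things in the scene. Friction and masses are not known exactly. Their poses are not given: they have to be found in the camera images.
- photometer: Fixed instrument, white housing 214 x 226 mm, deck 48 mm above the table. Origin on the table under the carousel's vertical axis; x from the front panel (blank display, keys) to the back, y to the left, z up. On the deck: an aluminium carousel (136 mm across) with six sleeves, 60 degrees apart, and at its -y side the reading head, a lamp tower 46 mm wide, 146 mm high, from y = -77 to -113 mm.
- carousel_top (a point): Point on the carousel's axis, 118 mm above the table, at the level of its top plate; it turns with it. At the start the sleeve at the reading head holds a steel reference cell and its two neighbours hold low black plugs; the other three sleeves hold the three loose tubes in any order, so the wanted tube is 2 or 3 clicks away.
- knob_grip (a point): Point on the carousel's axis at z = 198 mm, just above mid-height of its black round fluted knob (41 mm diameter, from z = 176 to 213 mm). The knob turns the carousel endlessly either way on a spring detent, 6 clicks a turn: about 0.3 N m to leave a click, falling to nothing half-way (30 degrees), where it snaps on to the next click. Spindle below 22 mm thick; tube caps reach z = 163 mm.
- reading_place (a point): Fixed point of the photometer at the reading head, on the axis of the sleeve that has clicked in there: 54 mm from the carousel's axis toward -y of the photometer, 115 mm above the table.
- tube_wide: The sample tube wanted: glass tube 91 mm long with a wide red cap, 26 mm diameter, 23 mm high. Loose, standing in a sleeve with about 1 mm of play; all sleeves are on a circle of 54 mm radius. Origin at the centre of its bottom, 69 mm above the table while it stands in a sleeve; z up along it.
- tube_slim_a: Glass sample tube 91 mm long with a narrow red stopper, 16 mm diameter. Loose in a sleeve. Origin and axes as tube_wide.
- tube_slim_b: Another tube like tube_slim_a.
- hood (a joint): Hinge of the black light hood, rad: 0 = shut over the reading place, 1.6 = flipped right back (up and over toward -y of the photometer). Stiff (0.05 N m), so it stays where it is left. Shut, its sides stop the cells from passing; from about 1.2 rad it is clear of the tubes and of a hand at the knob.
- hood_hinge (a point): Fixed point, middle of the hood's hinge line, which is parallel to the photometer's x: 92 mm from the carousel's axis toward -y, 152 mm above the table. The hood is a box open below, 44 mm wide. Shut, its flat top is 21 mm above the hinge line and reaches from 5 mm outside to 59 mm inside of it (toward the carousel's axis); its wall there comes down to 8 mm below hinge level.
- hood_tab (a point): Middle of the top edge of the grey tab on the hood's flat top: 26 mm wide along the hinge line, 4 mm thick, 27 mm high. Hood shut: 15 mm inside the hinge line and 48 mm above it (z = 200 mm). Closed fingertips pushing the tab toward -y of the photometer flip the hood back; pushing its top face from outside, up and over, then down, shuts it.
- timer: White bench timer, 61 x 61 x 21 mm, loose on the table; bystander. Origin at the centre of its underside.
- petri_a: Petri dish, 62 mm diameter, 14 mm high; fixed; bystander. Origin at the centre of its underside.
- syringe: Syringe lying down, 26 x 114 x 17 mm; loose bystander. Origin under its centre.
- mug: White mug, 70 mm across, 88 mm high, fixed; bystander. Origin at the centre of its underside.

How it is judged:
By the outcome, as a careful person would: the job done as asked, in the order asked, and still so for the second after the job is handed in, with the robot touching nothing.
It also fails if it takes over 64 s, if anything falls off the work surface, if the arm or the gripper's body presses on something with over 40 N, if the wrist force passes 120 N, or if a joint passes its speed limit or range.

ROBOT

A 6-joint arm with a two-finger parallel gripper is mounted at the origin on a cart in front of the work surface, level with it; the furniture and walls round the work are solid. World frame = base frame: x ahead of the robot, y to its left, z up, the work surface at z = 0. Lengths are in m, angles in rad, forces in N, time in s.
With the tool pointing down it reaches from about 0.425 to 0.95 m from the base axis. Payload 3.5 kg.
Tool frame: the origin (TCP) lies at the very end of the fingers, on their centre line; the grasp point (between the pads) lies 19 mm behind it; z points along the fingers, y is the direction in which the jaws open and shut (so a half turn about z gives the same grasp; the last joint's range is limited). The gripper opens to 85 mm and grips with 20 to 120 N. Pads are 22 mm wide; open, the fingers measure 114 mm over their backs; the gripper's body (76 mm by 85 mm) begins 54 mm behind the grasp point. The pads swing forward as they close: fully open they stand 13 mm farther back than shut.
Start: joints at [-0.15, 0.286, 1.577, -0, 1.279, -0.15], TCP at [0.675, 0, 0.21] pointing down, gripper open.
Joint ranges: [-2.77, 2.77], [-0.9, 2.22], [0.21, 2.48], [-1.53, 4.67], [0.24, 2.81], [-2.84, 2.84]. Speed limits (rad/s): [2.79, 2.79, 3.14, 3.14, 3.14, 3.14].

INTERFACE

Orientations are given as a 3x3 rotation matrix whose columns are the frame's x, y, z axes.
In Python, from plant import observe, camera, calibration, sign_off gives the robot as it stands.
- The arm moves only by the tool servo_tool, never from a script. Its argument "moves" is a list of rows, each a list of 5 numbers: the closure, from 0 (fully open) to 1 (shut), then the shift along the world's x, y, z in mm, then the turn about the world's z in degrees. A call has 1 to 12 rows; each row shifts and turns the commanded pose from where the row before left it; what a row does not reach is not made up. A row lasts 1/8 s, in which the tool goes at most 62.5 mm and 10.7 degrees, less where a joint would pass 70% of its speed; a pose out of reach is approached as far as the arm can. A call is refused whole if a number of a shift passes 62.5 or a number of a turn 10.7, either way. A call with a gripper value outside its range is refused whole. The fingers move at their own pace and stop on an object; "newtons" is the grip in N (left out, the last holds). Time passes only in rows, so rows that do not move let the fingers close. It gives the time, the measured TCP pose, the force and the opening at its end, in the units of the state.
- observe(): the state, without advancing time (a new reading comes with each control period).
- camera(name): name is "scene" or "side" or "wrist"; returns (picture, depth): 384x512x3 uint8, red, green, blue; 384x512 float32, m along the optical axis (not along the pixel's ray), 0 where there is no reading.
- calibration(name): a dict with "mtx" (3x3 intrinsics, pixels), "camera_from_world" (4x4, takes a point from world to camera coordinates); the wrist camera has in their place "tool_from_camera" (4x4, takes a point from camera to tool coordinates, whose origin is the TCP and whose axes are the flange's). Camera axes: x right, y down, z forward; pixel columns grow to the right and rows downward; lengths in m; the calibration is good to about 2 mm. A picture is of the moment at which its call begins: read the wrist's pose just before it. calibration takes no time and is no camera call.
- sign_off(): hands the job in, once; it reports no verdict.
The state is a dict: "t": time; "qpos": joint angles; "joint_vel": joint speeds; "joint_torque": joint torques, N m; "position": TCP position; "tcp_rot": TCP orientation; "contact_force": force on the tool from outside, world axes, zero at the start; "ft_torque": the same for the moment, N m; "finger_gap": opening from 0.0 (shut) to 1.0 (fully open).
Only numpy, scipy, OpenCV 4.12 (cv2) and the standard library are available. Lean on these libraries where they do the work, as an engineer would, in place of code of your own. Each camera call takes 0.05 s, during which the arm holds its last target.

## Working session

There is one attempt and no reset: what is moved stays moved. The work goes in short steps, Python scripts to look and compute and a tool call to move; the robot and the scene stay as the last step left them, time stands still between calls to the robot, and variables do not carry over. Pictures are saved under pics/ and viewed, and the job is handed in when it is done.

Besides the shell and the picture viewer there is one more tool, called after "Request:" by a JSON object that holds its "name" and its "arguments". servo_tool: Moves the arm, as the interface text tells. Its arguments: {"type":"object","properties":{"moves":{"type":"array"},"newtons":{"type":"number"}},"required":["moves"]}

```bash
mkdir -p pics; ls
cat > h.py <<'E'
import numpy as np, cv2
from plant import observe, camera, calibration, sign_off
def snap(n,f):
    o=observe(); p,d=camera(n); cv2.imwrite('pics/'+f+'.png',p[:,:,::-1]); np.savez('pics/'+f+'.npz',p=p,d=d,pos=o['position'],rot=o['tcp_rot']); return p,d
def wfc(n,o=None):
    c=calibration(n)
    if n=='wrist':
        T=np.eye(4);T[:3,:3]=np.array(o['tcp_rot']);T[:3,3]=o['position']
        return np.array(c['mtx']),T@np.array(c['tool_from_camera'])
    return np.array(c['mtx']),np.linalg.inv(np.array(c['camera_from_world']))
def ray_z(n,u,v,z,o=None):
    K,T=wfc(n,o); r=T[:3,:3]@np.linalg.inv(K)@[u,v,1]; c=T[:3,3]; return c+r*(z-c[2])/r[2]
def cloud(n,d,o=None):
    K,T=wfc(n,o); h,w=d.shape; u,v=np.meshgrid(np.arange(w),np.arange(h))
    P=np.stack([(u-K[0,2])/K[0,0]*d,(v-K[1,2])/K[1,1]*d,d],-1)
    return P@T[:3,:3].T+T[:3,3]
E
python3 - <<'E'
from h import *
o=observe();print(o)
for n in('scene','side','wrist'):
    snap(n,n+'0')
    K,T=wfc(n,o);print(n,K.round(1).tolist(),T.round(3).tolist())
E
```

```text
pics
{'t': 0.0, 'qpos': array([-1.49975876e-01,  2.87169796e-01,  1.57818482e+00, -1.71726685e-05,
        1.27859752e+00, -1.49990388e-01]), 'joint_vel': array([ 1.86394902e-04, -1.31536440e-05,  9.58183735e-04,  2.17761415e-03,
        6.46214210e-04,  1.16002946e-03]), 'joint_torque': array([-1.79628755e-04, -4.05981302e+01, -2.92628127e+01, -1.54224781e-04,
        5.81841552e-03,  3.74769741e-06]), 'position': array([6.74289687e-01, 1.48709863e-04, 2.08540250e-01]), 'tcp_rot': array([[-1.90850283e-05,  9.99997273e-01, -2.33545153e-03],
       [ 9.99999943e-01,  1.98704468e-05,  3.36279889e-04],
       [ 3.36325378e-04, -2.33544498e-03, -9.99997216e-01]]), 'contact_force': array([-0.22591221,  0.06851924, -0.24285212]), 'ft_torque': array([0.00219523, 0.03039411, 0.06002663]), 'finger_gap': 1.0008495442367618}
scene [[379.7, 0.0, 254.7], [0.0, 379.7, 191.1], [0.0, 0.0, 1.0]] [[0.615, -0.569, 0.546, -0.174], [-0.789, -0.434, 0.435, -0.355], [-0.01, -0.699, -0.715, 1.033], [0.0, 0.0, 0.0, 1.0]]
side [[375.5, 0.0, 259.6], [0.0, 375.5, 193.5], [0.0, 0.0, 1.0]] [[0.937, -0.176, 0.302, 0.129], [-0.348, -0.428, 0.834, -0.84], [-0.017, -0.887, -0.462, 0.705], [0.0, 0.0, 0.0, 1.0]]
wrist [[303.1, 0.0, 254.0], [0.0, 303.1, 191.6], [0.0, 0.0, 1.0]] [[1.0, 0.001, -0.002, 0.676], [0.0, -0.949, -0.315, 0.082], [-0.002, 0.315, -0.949, 0.373], [0.0, 0.0, 0.0, 1.0]]
```

View pics/scene0.png

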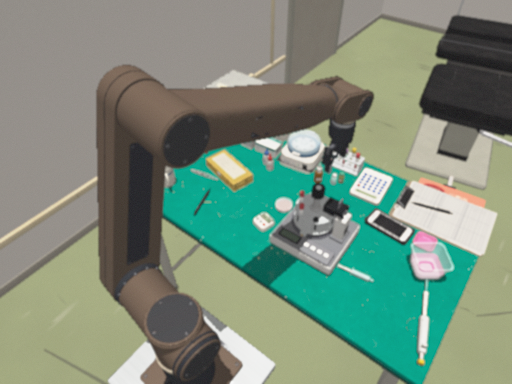

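View pics/side0.png

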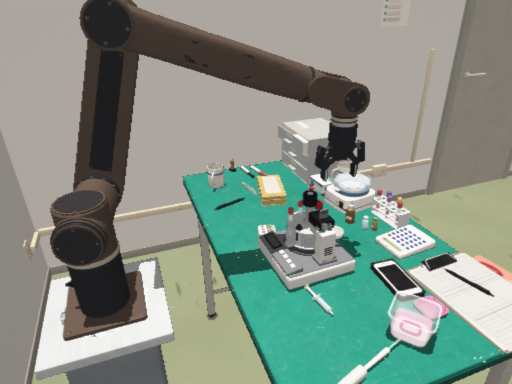

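View pics/wrist0.png

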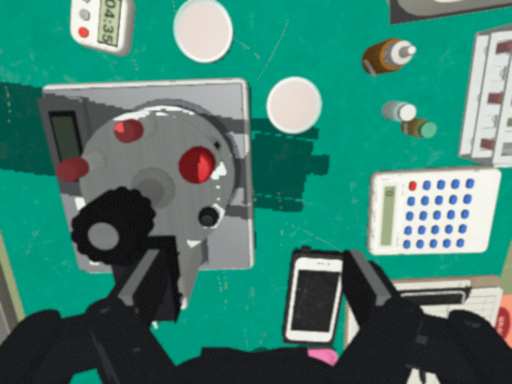

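Run:
```python
from h import *
o=observe()
D=np.load('pics/wrist0.npz');p,d=D['p'],D['d']
C=cloud('wrist',d,o)
for (u,v,z) in [(103,237,.213),(45,90,.048),(245,81,.048),(252,266,.048),(197,165,.16),(128,130,.16),(72,168,.16),(208,215,.12)]:
    print((u,v),ray_z('wrist',u,v,z,o).round(4), C[v,u].round(4))
g=cv2.resize(p[60:330,20:280],None,fx=2.2,fy=2.2,interpolation=cv2.INTER_CUBIC);cv2.imwrite('pics/w0z.png',g[:,:,::-1])
p=np.load('pics/side0.npz')['p'];g=cv2.resize(p[170:290,250:360],None,fx=5,fy=5,interpolation=cv2.INTER_CUBIC);cv2.imwrite('pics/s0z.png',g[:,:,::-1])
# knob top pts
m=(abs(C[...,2]-.213)<.004)&(np.arange(512)[None]<200)&(np.arange(384)[:,None]>150)
q=C[m];print(len(q),q[:,:2].mean(0),q.min(0),q.max(0))
```

```text
(103, 237) [0.5872 0.0006 0.213 ] [0.5874 0.0008 0.2133]
(45, 90) [0.4628 0.0826 0.048 ] [0.4625 0.0826 0.0475]
(245, 81) [0.6663 0.0912 0.048 ] [0.666  0.0915 0.0372]
(252, 266) [ 0.673  -0.1226  0.048 ] [ 6.726e-01 -1.526e-01  2.000e-04]
(197, 165) [0.6345 0.0312 0.16  ] [0.6348 0.0316 0.1616]
(128, 130) [0.5881 0.056  0.16  ] [0.5885 0.0561 0.1609]
(72, 168) [0.5441 0.0289 0.16  ] [0.5445 0.029  0.1605]
(208, 215) [ 0.634  -0.0245  0.12  ] [ 0.6359 -0.0195  0.1319]
3267 [0.58785967 0.00258546] [ 0.5668778  -0.01807439  0.20900244] [0.60724813 0.02160133 0.21496752]
```

View pics/w0z.png

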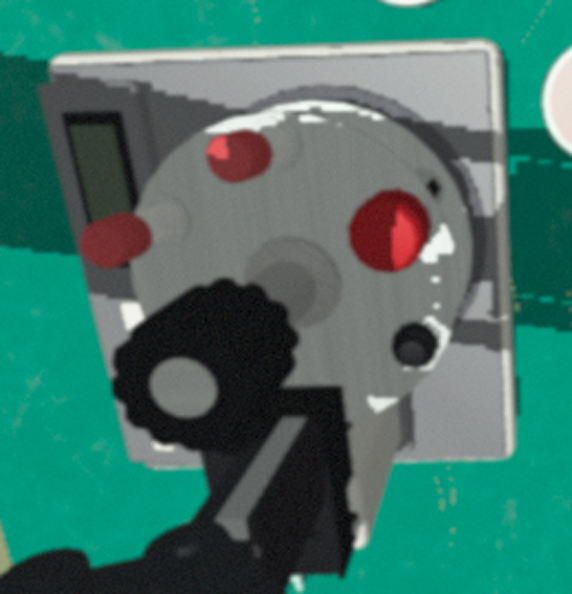

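View pics/s0z.png

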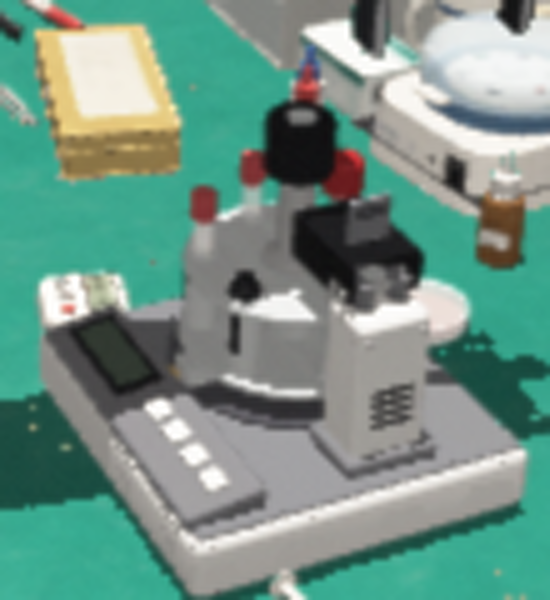

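Request:
{"name": "servo_tool", "arguments": {"moves": [[1, 0, 0, 36, 0], [1, 0, -28, 0, 0], [1, 0, -28, 0, 0], [1, -42, 0, 0, 0], [1, -42, 0, 0, 0], [1, 0, 0, 0, 0]]}}

```text
t: 0.9
position: [0.5885, -0.0556, 0.2448]
tcp_rot: [[0.001, 1.0, -0.002], [1.0, -0.001, 0.001], [0.001, -0.002, -1.0]]
contact_force: [-0.2, -0.3, -0.2]
finger_gap: -0.002
```

Run:
```python
from h import *
print(observe()['position'],observe()['finger_gap'])
p,d=snap('side','side1')
C=cloud('side',d)
g=cv2.resize(p[150:290,250:390],None,fx=4,fy=4,interpolation=cv2.INTER_CUBIC);cv2.imwrite('pics/s1z.png',g[:,:,::-1])
D=np.load('pics/side0.npz');d0=D['d'];C0=cloud('side',d0)
R=C0
m=(R[...,0]>.54)&(R[...,0]<.64)&(R[...,1]<-.05)&(R[...,1]>-.14)&(R[...,2]>.178)&(R[...,2]<.205)
q=R[m];print(len(q),q.min(0),q.max(0),np.median(q,0))
m=(R[...,0]>.54)&(R[...,0]<.64)&(R[...,1]<-.03)&(R[...,1]>-.14)&(abs(R[...,2]-.173)<.004)
q=R[m];print(len(q),q.min(0),q.max(0),np.median(q,0))
```

```text
[ 0.58850426 -0.05563975  0.24484438] -0.0021185450126231455
62 [ 0.57373575 -0.08283713  0.17821788] [ 0.59781914 -0.07357414  0.20093668] [ 0.58416009 -0.07900105  0.1891864 ]
163 [ 0.56183446 -0.09993745  0.16907607] [ 0.60629226 -0.03349627  0.17699417] [ 0.57789044 -0.07825004  0.17272214]
```

View pics/s1z.png

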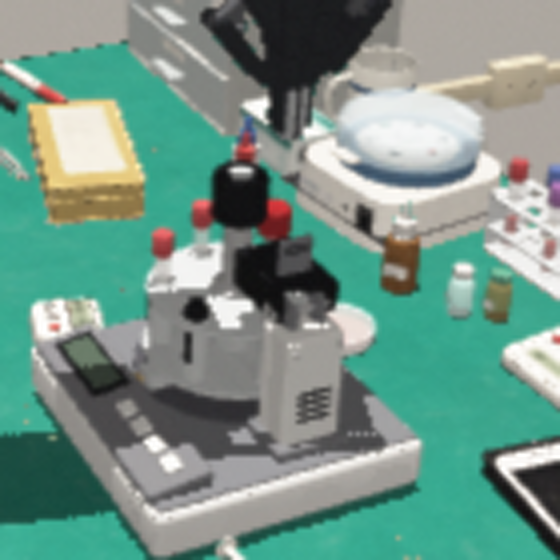

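Request:
{"name": "servo_tool", "arguments": {"moves": [[1, 0, 0, -32, 0], [1, 0, 0, -31, 0], [1, 0, 0, 0, 0]]}}

```text
t: 1.32
position: [0.59, -0.0555, 0.1798]
tcp_rot: [[-0.0, 1.0, -0.006], [1.0, 0.0, 0.002], [0.002, -0.006, -1.0]]
contact_force: [0.3, -0.3, -0.5]
finger_gap: 0.002
```

Request:
{"name": "servo_tool", "arguments": {"moves": [[1, 0, -6, 0, 0], [1, 0, -6, 3, 0], [1, 0, -7, 4, 0], [1, 0, -7, 3, 0], [1, 0, -7, 1, 0], [1, 0, -7, 0, 0], [1, 0, -6, -2, 0], [1, 0, -6, -3, 0], [1, 0, 0, 0, 0]]}}

```text
t: 2.45
position: [0.5906, -0.1083, 0.1882]
tcp_rot: [[0.001, 1.0, -0.001], [1.0, -0.001, 0.0], [0.0, -0.001, -1.0]]
contact_force: [0.2, 0.0, -0.8]
finger_gap: -0.001
```

Run:
```python
from h import *
o=observe();print(o['position'],o['contact_force'])
p,d=snap('side','side2')
g=cv2.resize(p[150:290,250:390],None,fx=4,fy=4,interpolation=cv2.INTER_CUBIC);cv2.imwrite('pics/s2z.png',g[:,:,::-1])
```

```text
[ 0.59061537 -0.1082698   0.18816318] [ 0.21219946  0.01466556 -0.79556187]
```

View pics/s2z.png

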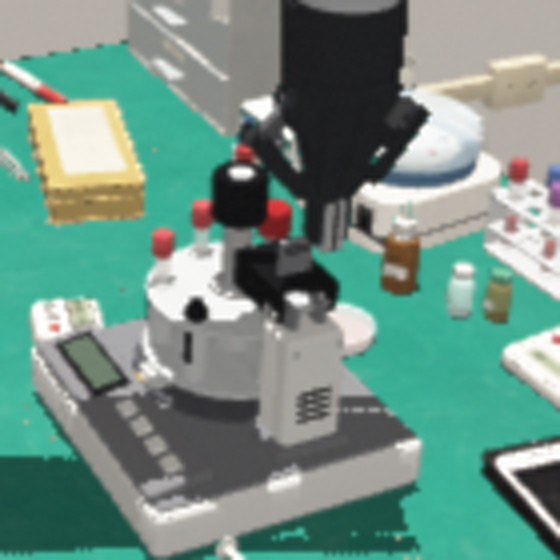

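Run:
```python
from h import *
o=observe()
c=calibration('side');K=np.array(c['mtx']);T=np.array(c['camera_from_world'])
for P in [o['position'],[.590,-.0745,.200],[.590,-.0745,.173],[.5875,.002,.213],[.59,-.12,.191]]:
    q=K@(T@np.r_[P,1])[:3];print(q[:2]/q[2])
a=np.load('pics/side1.npz');b=np.load('pics/side2.npz')
A=[cv2.resize(x['p'][195:255,300:360],None,fx=6,fy=6,interpolation=cv2.INTER_CUBIC) for x in(a,b)]
cv2.imwrite('pics/cmp.png',np.hstack(A)[:,:,::-1])
p,d=snap('wrist','wrist2')
C=cloud('side',b['d'])
print(C[212,330:338].round(3),a['d'][212,320:326],b['d'][212,320:326])
```

```text
[330.67639604 217.7077193 ]
[324.4205366  208.07988342]
[323.8015385  216.68442826]
[310.68412484 191.88932921]
[332.81356451 219.13459931]
[[ 0.582 -0.116  0.212]
 [ 0.583 -0.119  0.214]
 [ 0.585 -0.122  0.215]
 [ 0.588 -0.121  0.213]
 [ 0.592 -0.119  0.212]
 [ 0.796  0.191 -0.002]
 [ 0.797  0.186  0.   ]
 [ 0.8    0.183  0.001]] [1.0072328 1.0055004 1.0090843 1.0070225 1.0092301 1.0103815] [1.0026511 1.008106  1.0049474 1.0079565 1.0063488 1.0113897]
```

View pics/cmp.png

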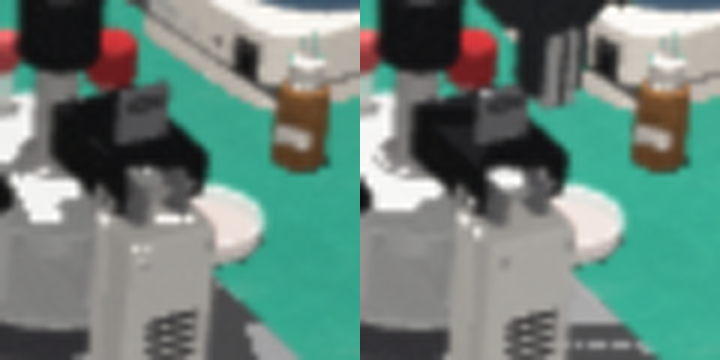

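View pics/wrist2.png

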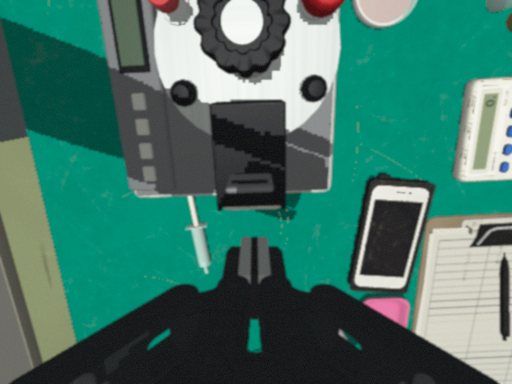

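Run:
```python
from h import *
o=observe();K,T=wfc('wrist',o)
for dz in (0,.005,.01,.015,.02,.03):
    P=np.array(o['position'])+[0,0,dz]
    q=np.linalg.inv(T)@np.r_[P,1]; q=K@q[:3]; print(dz,(q[:2]/q[2]).round(1))
D=np.load('pics/wrist2.npz');C=cloud('wrist',D['d'],o)
for v in range(232,290,5):print(v,C[v,245].round(3),C[v,265].round(3))
b=np.load('pics/side2.npz');C=cloud('side',b['d'])
for v in range(205,216):print(v,C[v,328:335].round(3).tolist())
# tab top in wrist
C=cloud('wrist',D['d'],o)
for v in range(170,192,2):print(v,C[v,250].round(4))
```

```text
0 [252.1 234.7]
0.005 [252.1 238.6]
0.01 [252.  242.6]
0.015 [252.  246.9]
0.02 [251.9 251.5]
0.03 [251.8 261.5]
232 [ 0.581 -0.198  0.   ] [ 0.606 -0.197  0.001]
237 [ 0.587 -0.096  0.215] [ 0.598 -0.097  0.214]
242 [ 0.588 -0.096  0.22 ] [ 0.597 -0.096  0.221]
247 [ 0.588 -0.096  0.225] [ 0.597 -0.096  0.226]
252 [ 0.588 -0.095  0.231] [ 0.597 -0.096  0.23 ]
257 [ 0.588 -0.096  0.234] [ 0.597 -0.096  0.235]
262 [ 0.588 -0.096  0.238] [ 0.597 -0.096  0.238]
267 [ 0.588 -0.096  0.243] [ 0.597 -0.096  0.242]
272 [ 0.588 -0.097  0.245] [ 0.596 -0.096  0.247]
277 [ 0.588 -0.097  0.248] [ 0.596 -0.095  0.251]
282 [ 0.589 -0.095  0.254] [ 0.596 -0.095  0.254]
287 [ 0.589 -0.095  0.257] [ 0.596 -0.096  0.257]
205 [[0.574, -0.118, 0.235], [0.579, -0.114, 0.232], [0.581, -0.115, 0.232], [0.583, -0.116, 0.233], [0.585, -0.119, 0.234], [0.587, -0.12, 0.234], [0.59, -0.12, 0.233]]
206 [[0.576, -0.115, 0.231], [0.578, -0.116, 0.231], [0.581, -0.116, 0.23], [0.582, -0.119, 0.231], [0.586, -0.118, 0.23], [0.587, -0.12, 0.231], [0.591, -0.118, 0.229]]
207 [[0.577, -0.113, 0.226], [0.578, -0.117, 0.
[... 1096 characters left out ...]
 0.184, 0.001], [0.788, 0.185, -0.001]]
214 [[0.764, 0.187, -0.001], [0.767, 0.184, 0.0], [0.771, 0.184, -0.001], [0.774, 0.182, -0.001], [0.777, 0.179, 0.0], [0.78, 0.178, 0.0], [0.783, 0.176, 0.001]]
215 [[0.605, -0.07, 0.173], [0.765, 0.18, -0.002], [0.768, 0.178, -0.001], [0.769, 0.173, 0.002], [0.775, 0.176, -0.002], [0.776, 0.171, 0.001], [0.782, 0.174, -0.002]]
170 [ 0.5896 -0.072   0.173 ]
172 [ 0.5896 -0.0735  0.1722]
174 [ 0.5896 -0.0738  0.1756]
176 [ 0.5896 -0.0741  0.1791]
178 [ 0.5897 -0.0741  0.1837]
180 [ 0.5898 -0.0733  0.1905]
182 [ 0.5898 -0.0736  0.1933]
184 [ 0.5899 -0.0737  0.1968]
186 [ 0.5899 -0.0738  0.2   ]
188 [ 0.5899 -0.0749  0.2001]
190 [ 0.5899 -0.0761  0.1998]
```

Request:
{"name": "servo_tool", "arguments": {"moves": [[1, 0, 0, 10, 0], [1, 0, 27, 0, 0], [1, 0, 26, 0, 0], [1, 0, 0, -20, 0], [1, 0, 0, -20, 0], [1, 0, 0, 0, 0]]}}

```text
t: 3.3
position: [0.5889, -0.0552, 0.1553]
tcp_rot: [[0.001, 1.0, -0.006], [1.0, -0.001, 0.001], [0.001, -0.006, -1.0]]
contact_force: [0.4, 0.4, 0.1]
finger_gap: 0.002
```

Run:
```python
from h import *
o=observe();print(o['position'],o['contact_force'])
p,d=snap('side','side3')
g=cv2.resize(p[170:270,280:380],None,fx=6,fy=6,interpolation=cv2.INTER_CUBIC);cv2.imwrite('pics/s3z.png',g[:,:,::-1])
```

```text
[ 0.58891209 -0.05516911  0.15529624] [0.3632954  0.41185182 0.08061651]
```

View pics/s3z.png

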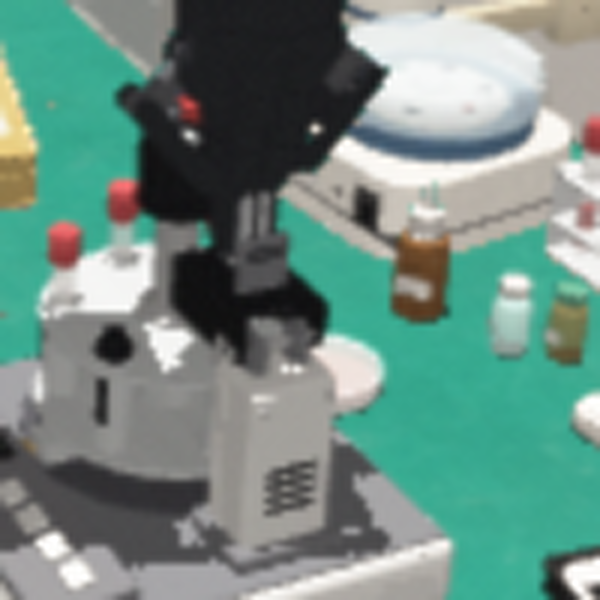

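Request:
{"name": "servo_tool", "arguments": {"moves": [[1, 0, -6, 2, 0], [1, 0, -6, 4, 0], [1, 0, -7, 5, 0], [1, 0, -7, 3, 0], [1, 0, -7, 1, 0], [1, 0, -7, 0, 0], [1, 0, -6, -2, 0], [1, 0, -6, -3, 0], [1, 0, -5, -4, 0], [1, 0, 0, 0, 0]]}}

```text
t: 4.6
position: [0.5906, -0.1126, 0.1644]
tcp_rot: [[0.0, 1.0, -0.001], [1.0, -0.0, -0.0], [-0.0, -0.001, -1.0]]
contact_force: [0.1, 1.1, -0.3]
finger_gap: -0.0
```

Run:
```python
from h import *
o=observe();print(o['position'],o['contact_force'])
p,d=snap('side','side4')
g=cv2.resize(p[170:270,280:380],None,fx=6,fy=6,interpolation=cv2.INTER_CUBIC);cv2.imwrite('pics/s4z.png',g[:,:,::-1])
```

```text
[ 0.59064592 -0.11255635  0.16439083] [ 0.09304534  1.13306413 -0.26674812]
```

View pics/s4z.png

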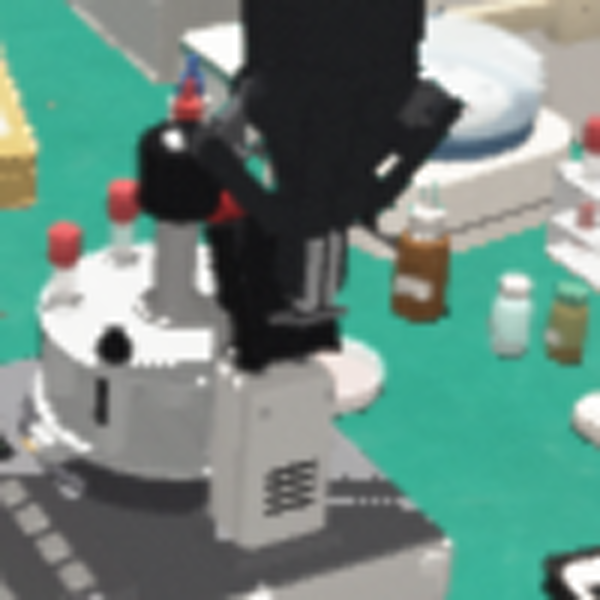

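Request:
{"name": "servo_tool", "arguments": {"moves": [[1, 0, -5, -3, 0], [1, 0, -5, -5, 0], [1, 0, -4, -5, 0], [1, 0, 0, -2, 0], [1, 0, 0, 0, 0], [1, 0, 0, 20, 0], [1, 0, 0, 40, 0], [1, 0, 0, 0, 0]]}}

```text
t: 5.65
position: [0.5938, -0.1268, 0.2163]
tcp_rot: [[-0.0, 1.0, 0.01], [1.0, 0.0, -0.004], [-0.004, 0.01, -1.0]]
contact_force: [0.2, 0.1, 0.3]
finger_gap: 0.0
```

Run:
```python
from h import *
o=observe();print(o['position'],o['contact_force'])
p,d=snap('side','side5')
g=cv2.resize(p[170:270,280:380],None,fx=6,fy=6,interpolation=cv2.INTER_CUBIC);cv2.imwrite('pics/s5z.png',g[:,:,::-1])
p,d=snap('wrist','wrist5')
```

```text
[ 0.59378278 -0.12681378  0.21627227] [0.16621642 0.08547429 0.31343236]
```

View pics/s5z.png

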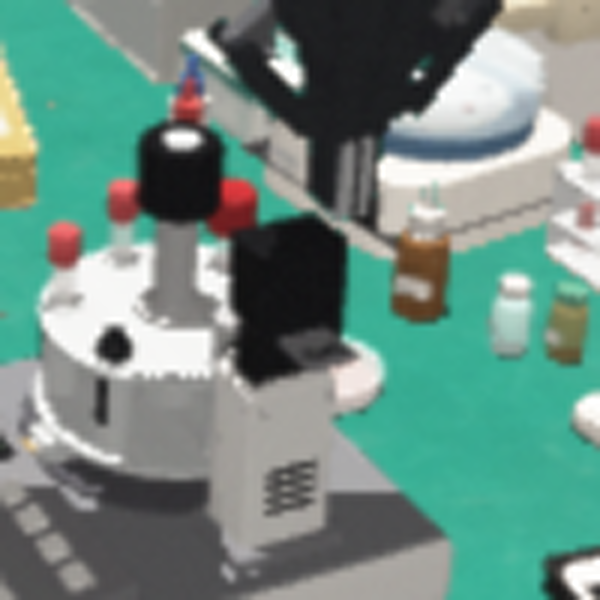

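View pics/wrist5.png

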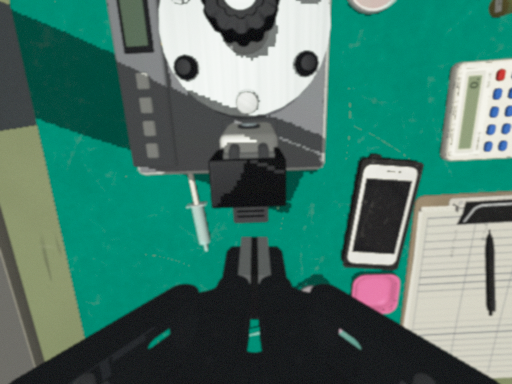

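Request:
{"name": "servo_tool", "arguments": {"moves": [[1, 0, 0, 20, 0], [1, -2, 32, 0, 10], [1, -2, 32, 0, 10], [0.5, -1, 32, 0, 10], [0, 0, 33, 0, 10], [0, 0, 0, 0, 10], [0, 0, 0, 0, 10], [0, 0, 0, 0, 0], [0, 0, 0, 0, 0]]}}

```text
t: 6.88
position: [0.586, 0.003, 0.2301]
tcp_rot: [[-0.865, 0.502, -0.0], [0.502, 0.865, 0.0], [0.0, -0.0, -1.0]]
contact_force: [-0.0, 0.6, -0.1]
finger_gap: 1.0
```

Run:
```python
from h import *
o=observe();print(o['position'],o['contact_force'],o['qpos'])
p,d=snap('wrist','wrist6')
C=cloud('wrist',d,o)
m=(abs(C[...,2]-.213)<.004)&(np.hypot(C[...,0]-.588,C[...,1]-.0025)<.03)
q=C[m];print(len(q),q[:,:2].mean(0),q.min(0),q.max(0), q[:,:2].min(0)/2+q[:,:2].max(0)/2)
p,d=snap('side','side6')
g=cv2.resize(p[140:270,260:390],None,fx=4.5,fy=4.5,interpolation=cv2.INTER_CUBIC);cv2.imwrite('pics/s6z.png',g[:,:,::-1])
```

```text
[0.58596409 0.00295715 0.23013416] [-0.02610027  0.56171497 -0.06672672] [-1.68006623e-01  7.63500308e-02  1.78026244e+00 -4.29022341e-06
  1.28511953e+00 -1.21260772e+00]
2575 [0.58513557 0.00158731] [ 0.56579929 -0.01934316  0.20903672] [0.60630175 0.0211453  0.21518504] [0.58605052 0.00090107]
```

View pics/s6z.png

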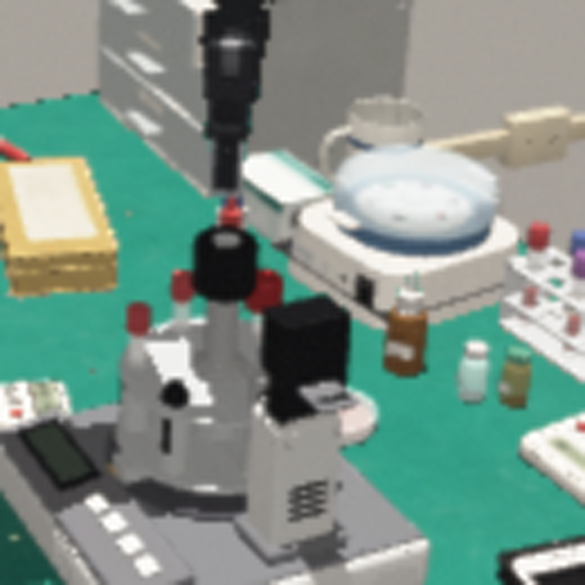

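View pics/wrist6.png

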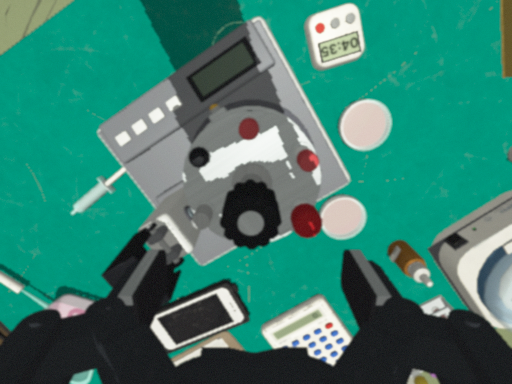

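Run:
```python
from h import *
D=np.load('pics/wrist6.npz');o={'tcp_rot':D['rot'],'position':D['pos']}
C=cloud('wrist',D['d'],o);z=C[...,2]
m=(z>.235)&(z<.40)
L=C-D['pos'];L=L@D['rot']   # tool coords
for s in(-1,1):
    k=m&(np.sign(L[...,1])==s)&(abs(L[...,1])<.07)
    q=L[k];print(s,len(q),np.percentile(q[:,2],[98,99.5,100]),q[:,1].min(),q[:,1].max())
```

```text
-1 16003 [-0.04323095 -0.0379049  -0.03370834] -0.06998581320918142 -5.693175336561136e-06
1 16789 [-0.04344762 -0.03797846 -0.03320428] 5.379709604241699e-06 0.06999773296443507
```

Request:
{"name": "servo_tool", "arguments": {"moves": [[0, 1, -1, -25, 0], [0, 0, 0, -25, 0], [0, 0, 0, -23, 0], [0, 0, 0, 0, 0]]}}

```text
t: 7.48
position: [0.5853, 0.0022, 0.1546]
tcp_rot: [[-0.865, 0.501, -0.005], [0.501, 0.865, 0.001], [0.005, -0.002, -1.0]]
contact_force: [0.0, -0.2, 0.1]
finger_gap: 1.001
```

Request:
{"name": "servo_tool", "arguments": {"newtons": 60, "moves": [[0.3, 0, 0, 0, 0], [0.6, 0, 0, 0, 0], [1, 0, 0, 0, 0], [1, 0, 0, 0, 0], [1, 0, 0, 0, 0], [1, 0, 0, 0, 0]]}}

```text
t: 8.22
position: [0.5866, -0.0003, 0.1591]
tcp_rot: [[-0.866, 0.5, -0.001], [0.5, 0.866, -0.005], [-0.001, -0.005, -1.0]]
contact_force: [-5.5, -5.8, 5.8]
finger_gap: 0.45
```

Run:
```python
from h import *
o=observe();print(o['position'],o['contact_force'],o['ft_torque'],o['finger_gap'])
p,d=snap('side','side7')
g=cv2.resize(p[140:270,260:390],None,fx=4.5,fy=4.5,interpolation=cv2.INTER_CUBIC);cv2.imwrite('pics/s7z.png',g[:,:,::-1])
```

```text
[ 5.86617931e-01 -2.63299613e-04  1.59142418e-01] [-5.54194438 -5.75368984  5.79215146] [-0.93401782  0.8841735  -0.09083035] 0.45040498489806513
```

View pics/s7z.png

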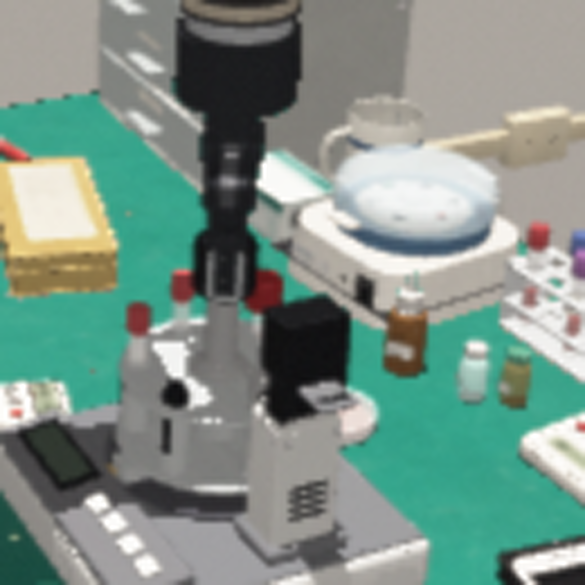

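Request:
{"name": "servo_tool", "arguments": {"moves": [[1, 0, 0, 0, -7.5], [1, 0, 0, 0, -7.5], [1, 0, 0, 0, -7.5], [1, 0, 0, 0, -7.5], [1, 0, 0, 0, -7.5], [1, 0, 0, 0, -7.5], [1, 0, 0, 0, -7.5], [1, 0, 0, 0, -7.5], [1, 0, 0, 0, 0], [1, 0, 0, 0, 0], [1, 0, 0, 0, 0]]}}

```text
t: 9.65
position: [0.5857, -0.0008, 0.1591]
tcp_rot: [[-0.0, 1.0, -0.004], [1.0, 0.0, -0.006], [-0.006, -0.004, -1.0]]
contact_force: [-7.2, -6.3, 6.8]
finger_gap: 0.457
```

Run:
```python
from h import *
o=observe();print(o['position'],o['contact_force'],o['ft_torque'],o['finger_gap'],o['tcp_rot'][0])
p,d=snap('side','side8')
g=cv2.resize(p[140:270,260:390],None,fx=4.5,fy=4.5,interpolation=cv2.INTER_CUBIC);cv2.imwrite('pics/s8z.png',g[:,:,::-1])
```

```text
[ 0.58565869 -0.00075979  0.15913289] [-7.19581694 -6.25299525  6.78483358] [-1.05229715  1.31943558 -0.03989609] 0.4573252671734575 [-9.35182091e-05  9.99991619e-01 -4.09307207e-03]
```

View pics/s8z.png

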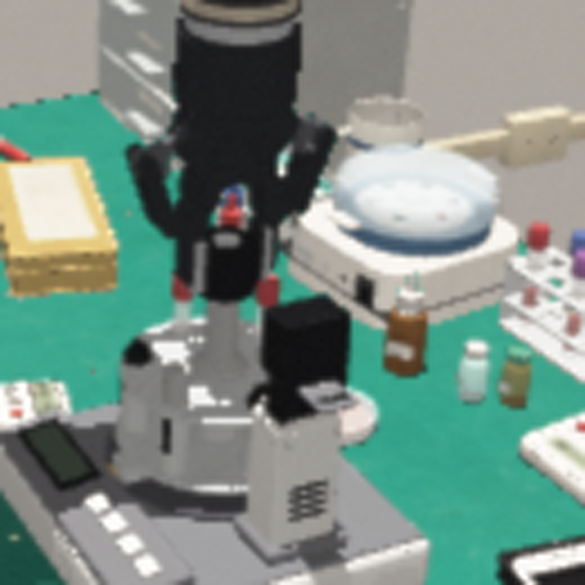

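Request:
{"name": "servo_tool", "arguments": {"moves": [[1, 0, 0, 0, -7.5], [1, 0, 0, 0, -7.5], [1, 0, 0, 0, -7.5], [1, 0, 0, 0, -7.5], [1, 0, 0, 0, -7.5], [1, 0, 0, 0, -7.5], [1, 0, 0, 0, -7.5], [1, 0, 0, 0, -7.5], [1, 0, 0, 0, 0], [1, 0, 0, 0, 0]]}}

```text
t: 10.95
position: [0.5847, -0.0001, 0.1591]
tcp_rot: [[0.866, 0.5, -0.007], [0.499, -0.866, -0.004], [-0.008, -0.0, -1.0]]
contact_force: [-10.1, -6.7, 8.7]
finger_gap: 0.453
```

Request:
{"name": "servo_tool", "arguments": {"moves": [[0.7, 0, 0, 0, 0], [0.4, 0, 0, 0, 0], [0, 0, 0, 0, 0], [0, 0, 0, 0, 0], [0, 0, 0, 0, 0], [0, 0, 0, 0, 0]]}}

```text
t: 11.7
position: [0.587, 0.0022, 0.1568]
tcp_rot: [[0.866, 0.5, -0.0], [0.5, -0.866, 0.0], [-0.0, -0.0, -1.0]]
contact_force: [-0.4, 0.6, -0.5]
finger_gap: 1.001
```

Request:
{"name": "servo_tool", "arguments": {"moves": [[0, 0, 0, 30, 0], [0, 0, 0, 40, 0], [0, 0, 0, 30, 0], [0, 0, 0, 0, 0]]}}

```text
t: 12.2
position: [0.5887, 0.0018, 0.2605]
tcp_rot: [[0.866, 0.5, 0.007], [0.5, -0.866, -0.001], [0.005, 0.004, -1.0]]
contact_force: [-1.2, 0.2, 0.8]
finger_gap: 1.003
```

Run:
```python
from h import *
o=observe();print(o['position'],o['contact_force'],o['ft_torque'],o['finger_gap'],o['tcp_rot'][0],o['qpos'])
p,d=snap('wrist','wrist9')
p,d=snap('side','side9')
g=cv2.resize(p[140:270,260:390],None,fx=4.5,fy=4.5,interpolation=cv2.INTER_CUBIC);cv2.imwrite('pics/s9z.png',g[:,:,::-1])
```

```text
[0.58870127 0.00184321 0.26049046] [-1.19360777  0.21690858  0.8186249 ] [-0.0324659   0.04802087 -0.02036906] 1.0029329023393245 [0.86595141 0.50008308 0.00671317] [-1.69142661e-01  5.79099460e-02  1.74433138e+00  6.57397144e-05
  1.33255182e+00  8.77927008e-01]
```

View pics/s9z.png

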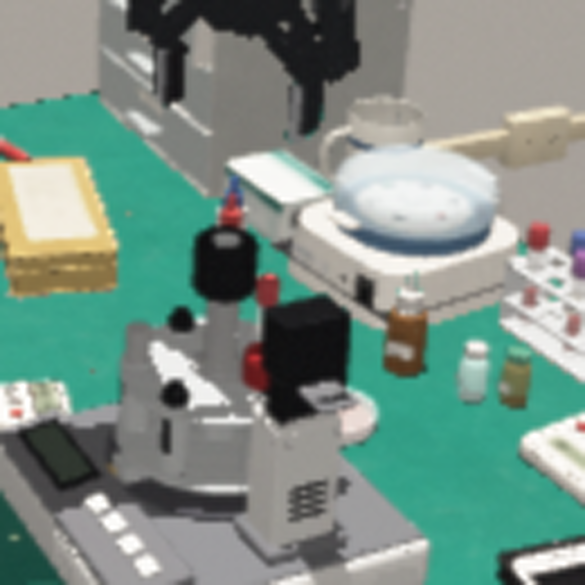

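View pics/wrist9.png

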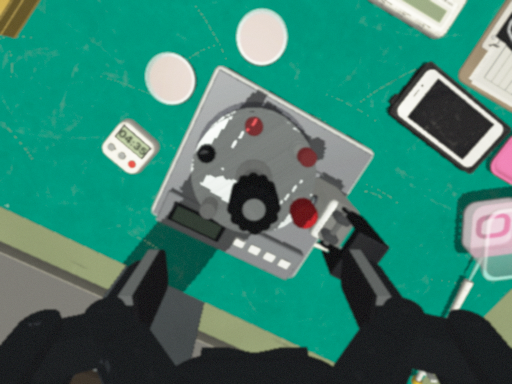

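Run:
```python
from h import *
D=np.load('pics/wrist9.npz');o={'tcp_rot':D['rot'],'position':D['pos']}
h=cv2.cvtColor(D['p'],cv2.COLOR_RGB2HSV);C=cloud('wrist',D['d'],o)
m=((h[...,0]<8)|(h[...,0]>172))&(h[...,1]>130)&(abs(C[...,2]-.16)<.006)
n,l,s,c=cv2.connectedComponentsWithStats(m.astype(np.uint8))
for i in range(1,n):
    if s[i,4]>30:print(s[i],c[i],ray_z('wrist',*c[i],.1625,o).round(4),C[l==i].mean(0).round(4))
```

```text
[246 118  16  17 214] [253.43925234 125.87383178] [0.636  0.0291 0.1625] [0.6358 0.029  0.16  ]
[298 149  18  17 227] [306.88546256 156.82819383] [ 0.6364 -0.0249  0.1625] [ 0.6361 -0.0256  0.1596]
[291 202  27  26 526] [304.07984791 214.53231939] [ 0.5892 -0.0525  0.1625] [ 0.5889 -0.053   0.1614]
```

Request:
{"name": "servo_tool", "arguments": {"moves": [[0.5, 0, 0, 0, 10], [1, 0, 0, 0, 10], [1, 1, -33, 0, 10], [1, 1, -33, 0, 10], [1, 1, -33, 0, 10], [1, 1, -33, 0, 10], [1, 0, 0, 0, 0], [1, 0, 0, -38, 0], [1, 0, 0, -38, 0], [1, 0, 0, 0, 0]]}}

```text
t: 13.55
position: [0.5878, -0.1278, 0.1754]
tcp_rot: [[0.001, 1.0, -0.01], [1.0, -0.001, 0.004], [0.004, -0.01, -1.0]]
contact_force: [-1.0, 0.1, 1.0]
finger_gap: -0.001
```

Run:
```python
from h import *
o=observe();print(o['position'],o['contact_force'],o['finger_gap'])
p,d=snap('side','side10')
g=cv2.resize(p[140:270,260:390],None,fx=4.5,fy=4.5,interpolation=cv2.INTER_CUBIC);cv2.imwrite('pics/s10z.png',g[:,:,::-1])
```

```text
[ 0.58775535 -0.12779314  0.17538504] [-1.03237701  0.06512207  0.98068073] -0.0010655483359581842
```

View pics/s10z.png

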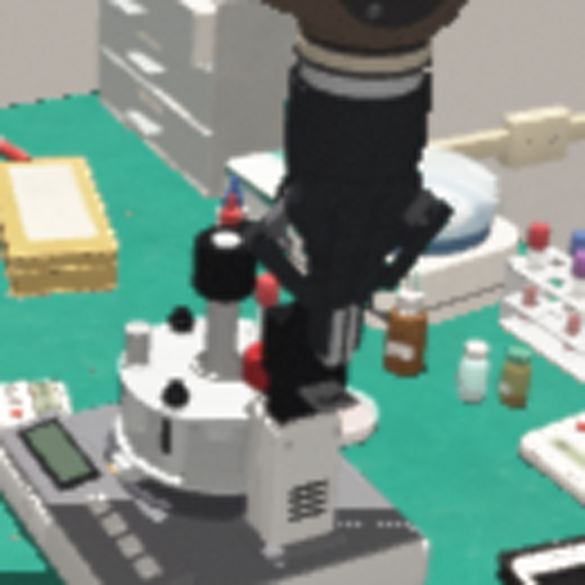

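Request:
{"name": "servo_tool", "arguments": {"moves": [[1, 0, 7, 2, 0], [1, 0, 8, 1, 0], [1, 0, 9, 0, 0], [1, 0, 9, 0, 0], [1, 0, 7, -1, 0], [1, 0, 7, -2, 0], [1, 0, 6, -3, 0], [1, 0, 6, -4, 0], [1, 0, 5, -5, 0], [1, 0, 4, -5, 0], [1, 0, 0, 0, 0]]}}

```text
t: 14.98
position: [0.5905, -0.0616, 0.1629]
tcp_rot: [[-0.0, 1.0, -0.002], [1.0, 0.0, 0.0], [0.0, -0.002, -1.0]]
contact_force: [-0.0, -0.4, -0.3]
finger_gap: -0.001
```

Run:
```python
from h import *
o=observe();print(o['position'],o['contact_force'],o['finger_gap'])
p,d=snap('side','side11')
g=cv2.resize(p[140:270,260:390],None,fx=4.5,fy=4.5,interpolation=cv2.INTER_CUBIC);cv2.imwrite('pics/s11z.png',g[:,:,::-1])
```

```text
[ 0.59045386 -0.0615934   0.16285246] [-0.03108676 -0.41246612 -0.27153065] -0.0008632559206656393
```

View pics/s11z.png

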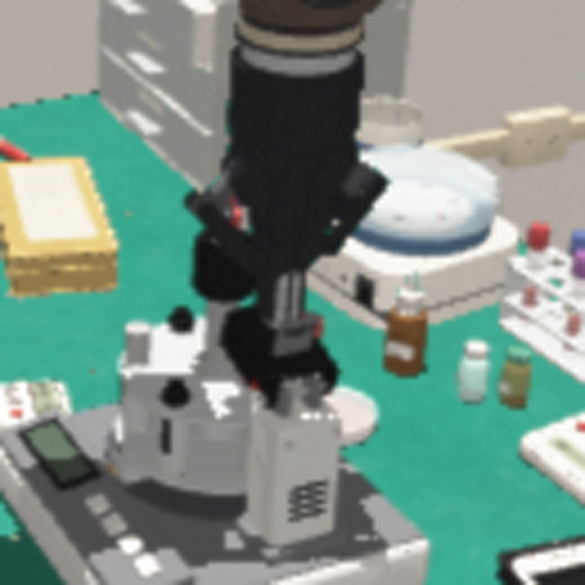

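Nearly shut. Move slightly inward, then press down.

Request:
{"name": "servo_tool", "arguments": {"moves": [[1, 0, 3, -4, 0], [1, 0, 3, -4, 0], [1, 0, 0, -3, 0], [1, 0, 0, -2, 0], [1, 0, 0, -1, 0], [1, 0, 0, 0, 0]]}}

```text
t: 15.78
position: [0.5911, -0.0555, 0.1515]
tcp_rot: [[-0.0, 1.0, -0.0], [1.0, 0.0, 0.001], [0.001, -0.0, -1.0]]
contact_force: [-3.5, 2.6, 7.0]
finger_gap: 0.0
```

Request:
{"name": "servo_tool", "arguments": {"moves": [[1, 0, 0, -2, 0], [1, 0, 0, -1, 0], [1, 0, 0, 0, 0]]}}

```text
t: 16.15
position: [0.5913, -0.0555, 0.1513]
tcp_rot: [[-0.0, 1.0, 0.0], [1.0, 0.0, 0.001], [0.001, 0.0, -1.0]]
contact_force: [-7.9, 3.5, 16.1]
finger_gap: -0.002
```

Request:
{"name": "servo_tool", "arguments": {"moves": [[1, 0, 0, 15, 0], [1, 0, 0, 30, 0], [1, 0, 0, 50, 0], [1, 0, -20, 40, 0], [1, 0, 0, 0, 0], [1, 0, 0, 0, 0]]}}

```text
t: 16.9
position: [0.5905, -0.0759, 0.2807]
tcp_rot: [[0.0, 1.0, -0.002], [1.0, -0.0, 0.001], [0.001, -0.002, -1.0]]
contact_force: [0.1, 1.1, -1.1]
finger_gap: -0.0
```

Run:
```python
from h import *
o=observe();print(o['position'],o['contact_force'],o['finger_gap'])
p,d=snap('side','side12')
g=cv2.resize(p[140:270,260:390],None,fx=4.5,fy=4.5,interpolation=cv2.INTER_CUBIC);cv2.imwrite('pics/s12z.png',g[:,:,::-1])
o=observe();p,d=snap('wrist','wrist12');C=cloud('wrist',d,o)
m=(abs(C[...,0]-.59)<.02)&(C[...,1]<-.025)&(C[...,1]>-.1)&(C[...,2]>.15)&(C[...,2]<.21)
q=C[m]
for y in np.arange(-.1,-.025,.005):
    k=abs(q[:,1]-y)<.0025
    if k.sum():print(round(y,3),k.sum(),np.percentile(q[k,2],[10,50,95]).round(4))
```

```text
[ 0.59048644 -0.07589226  0.28066924] [ 0.09590666  1.06194886 -1.07011245] -1.6037665860356228e-05
-0.1 1 [0.1695 0.1695 0.1695]
-0.095 120 [0.172  0.1729 0.174 ]
-0.09 209 [0.1722 0.173  0.1741]
-0.085 95 [0.1721 0.1729 0.1742]
-0.08 71 [0.1721 0.1729 0.1742]
-0.075 485 [0.1728 0.1877 0.2001]
-0.07 241 [0.1722 0.173  0.174 ]
-0.065 219 [0.1721 0.1729 0.174 ]
-0.06 219 [0.1722 0.173  0.174 ]
-0.055 242 [0.1721 0.173  0.1741]
-0.05 233 [0.1721 0.1729 0.174 ]
-0.045 244 [0.1719 0.1729 0.174 ]
-0.04 237 [0.1722 0.173  0.1743]
-0.035 272 [0.1719 0.1729 0.174 ]
-0.03 147 [0.1544 0.1638 0.1728]
```

View pics/s12z.png

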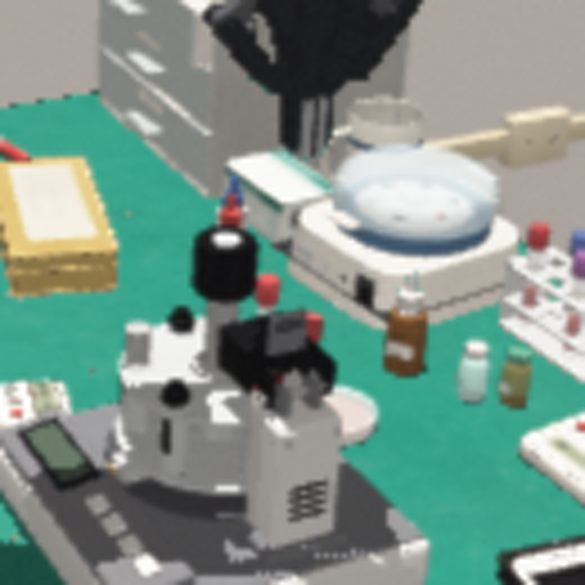

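View pics/wrist12.png

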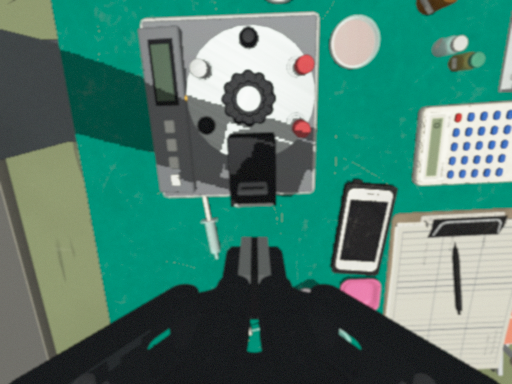

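```bash
python3 -c "
from plant import *
print(sign_off())"
```

```text
the job is handed in; nothing more can be done
None
```

I flipped the hood back, turned the carousel two clicks clockwise by its knob, and shut the hood over the wide-capped tube. The job is handed in at about 17 s of the 64 s allowed.

- **Wide tube:** before I shut the hood, its cap measured at (0.589, −0.0525), about 1 mm from the expected reading place. The other two tubes were upright in their sleeves.
- **Hood:** shut, its flat top measured 173 mm above the table from the hinge side to its inner edge, and the tab top was at 200 mm. Both match the fully shut values. It took 16 N of pressing at the end without moving further.
- **Robot and bystanders:** the arm stands clear, with the fingertips about 100 mm above the tab. In the last pictures the syringe and the one Petri dish in full view look unmoved. I only judged that by eye; the timer and mug were not in full view.

**Disagreement found:** the fingertips measured about 22 mm short of the reported tool point when shut, and about 35 mm when open. Because of this, my first push passed just above the tab without touching it. I corrected the heights and the second push opened the hood.

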